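# Unlock the sprung craft drawer with its key and put the key back

## Task

Take the key out of its wooden stand and push it fully into the keyhole on top of the locked drawer box, then turn it clockwise to its stop so that the drawer springs open, and turn it back home. Draw the key out and stand it upright in its wooden stand again, leaving the drawer open and the mug, bottle and jar where they are.

Things in the scene. Friction and masses are not known exactly. Their poses are not given: they have to be found in the camera images.
- key: Double-bit key, 45 g, 66 mm long, upright in the stand at first; half-turn symmetric about z. Origin: centre of its lower tip, z up the key. Round steel stem, diameter 10 mm, z 0 to 28 mm. Flat bit at the foot, z 0 to 9 mm, 24 mm wide along x, 5 mm thick along y (lowest 2.5 mm: 21 x 3). Flat black grip, z 28 to 66 mm, 36 mm along x, 10 mm thick along y.
- key_grip (a point): Middle of the key's flat black grip, 47 mm above the key's tip; axes as the key's. Grip the two flat faces (across y), with the fingertips at least 2 mm above the grip's lower edge.
- lockbox: Grey steel drawer box fixed to the table, 200 x 200 mm, top 95 mm high. Origin: centre of its underside; -x points to the drawer's front. In the middle of its top a 60 x 60 mm steel lock plate stands 6 mm proud.
- keyhole (a point): Centre of the keyhole, on the lock plate's upper face; z up, x along the slot. Slot 28 (x) by 8 mm (y) with a 13 mm square opening in its middle, through 8 mm of plate. The key goes straight down, key x along the slot either way round, until its grip rests on the plate (tip 28 mm down). Once turned it is caught under the plate: it comes out only in line with the slot.
- barrel (a joint): Angle of the lock barrel (rad), turned by the key's bit: 0 = home, grows clockwise seen from above, stop at 1.25. Light friction (0.02 N m), no spring: stays where left. The key has about 0.09 rad of play in it each way: it reaches the stop about 1.34 from the slot's line, and turned back exactly in line leaves the barrel about 0.09 from home.
- drawer (a joint): How far the drawer is out (m): 0 = shut and latched, 0.05 = fully open. A spring pushes it out to the box's -x side by itself once the barrel is past about 1.1 rad; turning the barrel back does not shut it.
- stand_slot (a point): Centre of the mouth of the slot in the wooden key stand, a block 70 x 50 mm fixed to the table; the point is on its top, 30 mm above the table. z up, x along the slot: 32 mm (x) by 14 mm (y), bevelled, 22 mm deep. The key stands in it, tip on the slot's floor, key x along the slot (either way round), its grip 6 mm above the block.
- mug: Bystander: white mug, 72 mm across, 85 mm high, handle to its own +y, loose. Origin: centre of its underside.
- gluebottle: Bystander: plain white bottle, 60 mm across, 170 mm high, loose. Origin: centre of its underside.
- paintjar: Bystander: small orange paint jar with a black cap, 56 mm across, 65 mm high, loose. Origin: centre of its underside.
There are look-alikes about, which are no part of the job. Of the things that look like the key, the smaller one is meant.

How it is judged:
On the way, in this order (a step that is already met when the one before it is completed fails the run):
1. the key is pushed fully into the keyhole, its grip within 3 mm of the lock plate (z of key in the frame of keyhole below -0.025 m and horizontal distance between key and keyhole below 0.005 m), for 0.1 s.
2. with the key in, the barrel is turned to its stop (beyond 1.15 rad) and the drawer springs open (z of key in the frame of keyhole below -0.015 m and horizontal distance between key and keyhole below 0.005 m and value of joint barrel above 1.15 rad and value of joint drawer above 0.035 m), for 0.1 s.
3. with the key still in, the barrel is turned back home (below 0.2 rad) (z of key in the frame of keyhole below -0.015 m and horizontal distance between key and keyhole below 0.005 m and value of joint barrel below 0.2 rad), for 0.1 s.
At the end, for the whole second after the job is handed in: The key stands at rest in the slot of its wooden stand (tip within 9 mm of the slot's centre, at least 17 mm deep, leaning less than 0.25 rad), the lock barrel is home (below 0.2 rad) and the drawer is open by more than 35 mm (horizontal distance between key and stand_slot below 0.009 m and z of key in the frame of stand_slot below -0.017 m and angle between key's own z axis and vertical below 0.25 rad and linear speed of key below 0.02 m/s and value of joint barrel below 0.2 rad and value of joint drawer above 0.035 m); the robot touches nothing.
It fails at once if the mug, the bottle or the jar is moved by more than 30 mm (distance of any of mug, gluebottle, paintjar from where it was at the start of the episode above 0.03 m).
It also fails if it takes over 67 s, if anything falls off the work surface, if the arm or the gripper's body presses on something with over 40 N, if the wrist force passes 120 N, or if a joint passes its speed limit or range.

## Robot

A 6-joint arm with a two-finger parallel gripper is mounted at the origin on the work surface. World frame = base frame: x ahead of the robot, y to its left, z up, the work surface at z = 0. Lengths are in m, angles in rad, forces in N, time in s.
With the tool pointing down it reaches from about 0.425 to 0.95 m from the base axis. Payload 3.5 kg.
Tool frame: the origin (TCP) lies at the very end of the fingers, on their centre line; the grasp point (between the pads) lies 19 mm behind it (ctrl.grip_point_offset is the distance from the TCP to the grasp point, in m); z points along the fingers, y is the line along which they close (so a half turn about z gives the same grasp; the last joint's range is limited). The gripper opens to 85 mm and grips with 20 to 120 N. Pads are 22 mm wide; open, the fingers measure 114 mm over their backs; the gripper's body (76 mm by 85 mm) begins 54 mm behind the grasp point. The pads swing forward as they close: fully open they stand 13 mm farther back than shut.
Start: joints at [-0.15, 0.286, 1.577, -0, 1.279, -0.15], TCP at [0.675, 0, 0.231] pointing down, gripper open.
Joint ranges: [-2.77, 2.77], [-0.9, 2.22], [0.21, 2.48], [-1.53, 4.67], [0.24, 2.81], [-2.84, 2.84]. Speed limits (rad/s): [2.79, 2.79, 3.14, 3.14, 3.14, 3.14].

## Interface

Orientations are given as a unit quaternion [x, y, z, w].
In Python, from plant import ctrl gives the robot as it stands. The module is installed in compiled form; this text tells all that it offers.
- The arm moves only by the shell command python3 -m pendant 'ROWS' [OPENING] [FORCE]. ROWS is JSON, a list of rows, each an object of numbers: "dx", "dy", "dz": the shift along the tool's x, y, z in cm; "twist": the turn about the tool's z in degrees. A call has 1 to 10 rows; each row is the pose to reach, as a shift and turn from the pose commanded when the call began, along the tool's axes at that moment; what a row does not reach only later rows make up. A row lasts 1/8 s, in which the tool goes at most 62.5 mm and 10.7 degrees, less where a joint would pass 70% of its speed; a pose out of reach is approached as far as the arm can. A call with a gripper value outside its range is refused whole. OPENING is the opening in per cent of the stroke, from 0 (shut) to 100 (fully open), set as the call begins (- or left out, the last holds). The fingers move at their own pace and stop on an object; FORCE is the grip in N (left out, the last holds). Time passes only in rows, so rows that repeat a pose let the fingers close. It gives the time, the measured TCP pose, the force, the opening and the grip force at its end, in the units of the state.
- ctrl.get_state(): the state, without advancing time (a new reading comes with each control period).
- ctrl.read_camera(name): name is "scene" or "side" or "wrist"; returns a dict with "img" (400x640x3 uint8, red, green, blue), "depth" (400x640 float32, m along the optical axis (not along the pixel's ray), 0 where there is no reading), "camera_matrix" (3x3 intrinsics, pixels), "xyz" and "rotation" of the camera in the world; the wrist camera has in their place "tool_from_camera" (4x4, takes a point from camera to tool coordinates, whose origin is the TCP and whose axes are the flange's). Camera axes: x right, y up, looking along -z (the intrinsics and any distortion apply to the point x, -y, -z); pixel columns grow to the right and rows downward; lengths in m; the calibration is good to about 2 mm. A picture is of the moment at which its call begins: read the wrist's pose just before it.
- ctrl.sign_off(): hands the job in; it is judged then, once.
The state is a dict: "time": time; "qpos": joint angles; "dq": joint speeds; "joint_efforts": joint torques, N m; "eef_pos": TCP position; "tcp_rot": TCP orientation; "contact_force": force on the tool from outside, world axes, zero at the start; "wrist_torque": the same for the moment, N m; "opening": opening from 0.0 (shut) to 1.0 (fully open); "finger_force": force on a finger pad.
Only numpy, scipy, OpenCV 4.12 (cv2) and the standard library are available. Lean on these libraries where they do the work, as an engineer would, in place of code of your own. Each camera call takes 0.05 s, during which the arm holds its last target. There are 200 camera calls.

## Working session

There is one attempt and no reset: what is moved stays moved. The work goes in short steps, Python scripts to look and compute and a shell command to move; the robot and the scene stay as the last step left them, time stands still between calls to the robot, and variables do not carry over. Pictures are saved under pics/ and viewed, at most 10 in all, crops included, and the job is handed in when it is done.

```bash
mkdir -p pics; cat > h.py <<'E'
import numpy as np, cv2
from plant import ctrl
from scipy.spatial.transform import Rotation as R
def cam(n):
    s=ctrl.get_state(); c=ctrl.read_camera(n)
    if n=="wrist":
        T=np.eye(4);T[:3,:3]=R.from_quat(s["tcp_rot"]).as_matrix();T[:3,3]=s["eef_pos"]
        T=T@np.array(c["tool_from_camera"]); c["xyz"]=T[:3,3]; c["rotation"]=T[:3,:3]
    c["R"]=np.array(c["rotation"]);c["K"]=np.array(c["camera_matrix"]);c["t"]=np.array(c["xyz"])
    return c
def pts(c):
    "world xyz per pixel from depth"
    v,u=np.mgrid[:400,:640]; d=c["depth"]; K=c["K"]
    p=np.stack([(u-K[0,2])/K[0,0]*d,-(v-K[1,2])/K[1,1]*d,-d],-1)
    return p@c["R"].T+c["t"]
def ray(c,uv,z):
    K=c["K"]; uv=np.atleast_2d(uv).astype(float)
    p=np.stack([(uv[:,0]-K[0,2])/K[0,0],-(uv[:,1]-K[1,2])/K[1,1],-np.ones(len(uv))],-1)@c["R"].T
    return c["t"]+p*((z-c["t"][2])/p[:,2])[:,None]
def save(c,f,box=None,k=1):
    im=c["img"][:,:,::-1]
    if box: x0,y0,x1,y1=box; im=im[y0:y1,x0:x1]
    cv2.imwrite(f,cv2.resize(im,None,fx=k,fy=k,interpolation=cv2.INTER_CUBIC))
E
python3 - <<'E'
from h import *
s=ctrl.get_state();print(s)
a=cam("scene");b=cam("side");w=cam("wrist")
for n,c in(("scene",a),("side",b),("wrist",w)):
    print(n,[k for k in c],c["t"].round(3),c["R"].round(2).tolist(),c["K"].round(1).tolist())
cv2.imwrite("pics/0.png",cv2.resize(np.vstack([np.hstack([a["img"],b["img"]]),np.hstack([w["img"],w["img"]*0])])[:,:,::-1],(800,500),interpolation=cv2.INTER_AREA))
np.savez("first.npz",a=a["img"],b=b["img"],w=w["img"])
E
```

```text
{'time': 0.0, 'qpos': array([-1.49981895e-01,  2.87185231e-01,  1.57816785e+00,  2.51083060e-05,
        1.27857146e+00, -1.50006510e-01]), 'dq': array([ 0.00143002, -0.00125356,  0.0003352 ,  0.00043442, -0.00020195,
        0.00240428]), 'joint_efforts': array([-1.79628755e-04, -4.05981302e+01, -2.92628127e+01, -1.54224781e-04,
        5.81841552e-03,  3.74769741e-06]), 'eef_pos': array([6.74354742e-01, 1.45385302e-04, 2.29939070e-01]), 'tcp_rot': array([ 7.07100165e-01,  7.07112436e-01, -6.82320055e-04, -9.45523475e-04]), 'contact_force': array([-0.32212572, -1.05035428, -0.10504575]), 'wrist_torque': array([ 0.01019114, -0.05513062,  0.02703825]), 'finger_force': 0.0, 'opening': 1.0023702222955209}
scene ['img', 'depth', 'camera_matrix', 'xyz', 'rotation', 'R', 'K', 't'] [ 0.847 -0.627  0.668] [0.42, 0.1, 0.21, 0.88] [[390.6, 0.0, 318.3], [0.0, 390.6, 205.5], [0.0, 0.0, 1.0]]
side ['img', 'depth', 'camera_matrix', 'xyz', 'rotation', 'R', 'K', 't'] [ 0.023 -0.543  0.726] [0.38, -0.15, -0.34, 0.85] [[407.7, 0.0, 321.4], [0.0, 407.7, 191.2], [0.0, 0.0, 1.0]]
wrist ['img', 'depth', 'camera_matrix', 'tool_from_camera', 'xyz', 'rotation', 'R', 'K', 't'] [0.675 0.078 0.373] [[1.0, -0.0, 0.0], [0.0, 0.95, 0.3], [-0.0, -0.3, 0.95]] [[325.6, 0.0, 322.1], [0.0, 325.6, 197.3], [0.0, 0.0, 1.0]]
```

View pics/0.png

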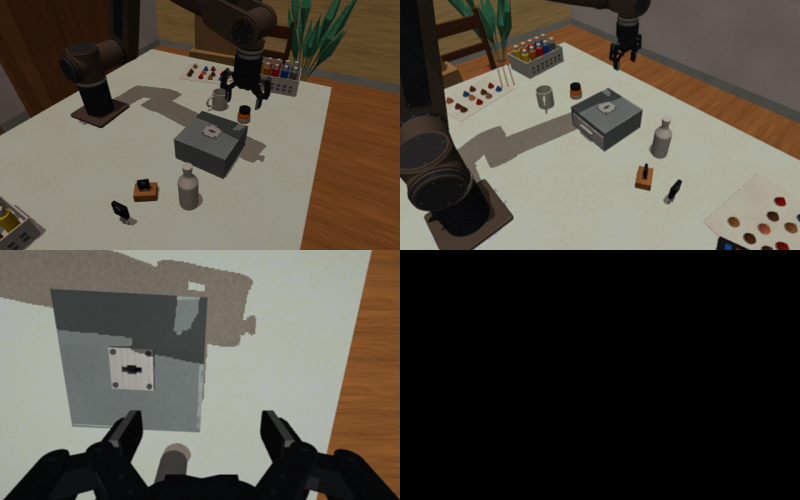

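The scene view shows the stand with the key at about (146,188) of the composite, and a larger look-alike lying beside it at (121,210). It also shows the lockbox at (210,140), the bottle at (188,188), the mug at (218,98) and the jar at (244,114). The wrist view shows the lock plate with its slot at (131,369), roughly along world x.

```bash
sed -i 's/c\["R"\]=np.array(c\["rotation"\]);/r=np.array(c["rotation"]);c["R"]=R.from_quat(r).as_matrix() if r.size==4 else r;/' h.py
python3 - <<'E'
from h import *
out=[]
for n,box in(("scene",(160,240,350,370)),("side",(340,220,480,340))):
    c=cam(n);P=pts(c);x0,y0,x1,y1=box
    m=np.zeros((400,640),bool);m[y0:y1,x0:x1]=1
    hsv=cv2.cvtColor(c["img"],cv2.COLOR_RGB2HSV)
    wood=m&(hsv[...,1]>110)&(hsv[...,2]>60)&(P[...,2]>.005)&(P[...,2]<.06)
    top=wood&(abs(P[...,2]-.03)<.004)
    print(n,"wood",wood.sum(),P[wood].mean(0).round(4),"top rect",cv2.minAreaRect((P[top][:,:2]*1000).astype(np.float32)), P[top][:,2].mean())
    dark=m&(hsv[...,2]<60)&(P[...,2]>.035)&(P[...,2]<.12)
    k,l,st,ce=cv2.connectedComponentsWithStats(dark.astype(np.uint8))
    for i in range(1,k):
        if st[i,4]>15:
            q=P[l==i];print("dark",st[i],q.mean(0).round(4),q.min(0).round(3),q.max(0).round(3),cv2.minAreaRect((q[:,:2]*1000).astype(np.float32)))
    hi=(P[...,2]>.03)&(P[...,0]>.3)&(P[...,0]<1)&(abs(P[...,1])<.5)&(P[...,2]<.2)
    k,l,st,ce=cv2.connectedComponentsWithStats(hi.astype(np.uint8))
    for i in range(1,k):
        if st[i,4]>60: q=P[l==i];print("obj",st[i],q.min(0).round(3),q.max(0).round(3))
    x0,y0,x1,y1=box
    out.append(cv2.resize(c["img"][y0:y1,x0:x1,::-1],(400,300)))
cv2.imwrite("pics/1.png",np.hstack(out))
E
```

```text
scene wood 494 [ 0.4818 -0.2859  0.03  ] top rect ((477.15277099609375, -282.3979187011719), (70.4709701538086, 51.686065673828125), 31.738950729370117) 0.0301693797956405
dark [ 280  240   70   33 1030] [ 0.5846 -0.1034  0.0615] [ 0.474 -0.109  0.035] [ 0.652 -0.097  0.096] ((563.157958984375, -102.49186706542969), (5.534156322479248, 177.832275390625), 87.46630096435547)
dark [219 286  21  18 287] [ 0.478  -0.2858  0.0598] [ 0.461 -0.297  0.035] [ 0.492 -0.272  0.076] ((476.2536926269531, -283.7801208496094), (35.827972412109375, 11.97560977935791), 39.97171401977539)
dark [310 296   7  28 134] [ 0.642  -0.2494  0.0687] [ 0.639 -0.259  0.036] [ 0.644 -0.24   0.103] ((641.8008422851562, -249.53729248046875), (19.684783935546875, 2.8235387802124023), 80.22758483886719)
dark [178 321  30  30 495] [ 0.4844 -0.3924  0.0731] [ 0.456 -0.396  0.036] [ 0.505 -0.383  0.092] ((480.3664855957031, -390.18841552734375), (48.28248977661133, 12.65565013885498), 2.686744451522827)
obj [331 141  33  29 632] [0.442 0.225 0.03 ] [0.519 0.324 0.087]
obj [381 168  21  22 367] [0.595 0.213 0.03 ] [0.649 
[... 882 characters left out ...]
ark [429 288  21  32 312] [ 0.4682 -0.3917  0.0756] [ 0.452 -0.397  0.041] [ 0.498 -0.383  0.092] ((475.2088623046875, -390.0978698730469), (45.645957946777344, 12.865599632263184), 1.0335195064544678)
obj [272 132  19  20 316] [0.592 0.212 0.03 ] [0.643 0.267 0.067]
obj [217 136  29  39 762] [0.437 0.227 0.03 ] [0.518 0.325 0.087]
obj [ 273  141  116   93 6402] [ 0.464 -0.11   0.03 ] [0.681 0.103 0.105]
obj [ 403  186   33   61 1297] [ 0.58  -0.275  0.03 ] [ 0.633 -0.216  0.171]
obj [378 262  23  32 243] [ 0.436 -0.297  0.03 ] [ 0.509 -0.254  0.075]
obj [386 284  17  14  83] [ 0.443 -0.318  0.03 ] [ 0.475 -0.286  0.033]
obj [428 287  23  33 364] [ 0.452 -0.397  0.03 ] [ 0.501 -0.382  0.092]
```

View pics/1.png

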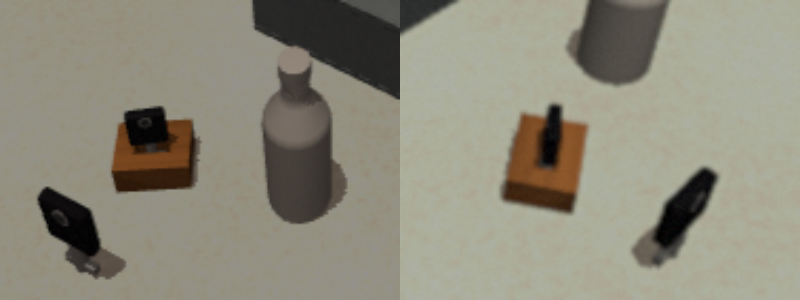

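Crop: the smaller key stands in the wooden block (left crop 146,125), and the larger look-alike stands free on the table at (70,220). Next I measure the keyhole from the wrist view.

```bash
cat >> h.py <<'E'
def slot(c,guess,z=.101,rad=.03):
    "dark slot near a guessed point on plane z: centroid, axis angle deg"
    v,u=np.mgrid[:400,:640]; W=ray(c,np.stack([u.ravel(),v.ravel()],1),z).reshape(400,640,3)
    near=(abs(W[...,0]-guess[0])<rad)&(abs(W[...,1]-guess[1])<rad)
    g=cv2.cvtColor(c["img"],cv2.COLOR_RGB2GRAY)
    m=(near&(g<45)).astype(np.uint8)
    k,l,st,ce=cv2.connectedComponentsWithStats(m)
    i=max(range(1,k),key=lambda i:st[i,4]); q=(W[l==i][:,:2]*1000).astype(np.float32)
    return q.mean(0),cv2.minAreaRect(q),st[i]
E
python3 - <<'E'
from h import *
c=cam("wrist");P=pts(c)
m=np.zeros((400,640),bool);m[40:295,80:340]=1
q=P[m&(abs(P[...,2]-.095)<.003)];r=cv2.minAreaRect((q[:,:2]*1000).astype(np.float32));print("boxtop",r,q[:,2].mean())
m[:]=0;m[130:240,150:270]=1
q=P[m&(P[...,2]>.0985)&(P[...,2]<.106)];print("plate",cv2.minAreaRect((q[:,:2]*1000).astype(np.float32)),q[:,2].mean())
print(slot(c,[.576,.0]), [ray(c,[210,592-400],.101)])
cc=cam("scene");print(slot(cc,[.575,0],rad=.02));cc=cam("side");print(slot(cc,[.575,0],rad=.02))
save(c,"pics/2.png",(150,130,270,240),5)
E
```

```text
boxtop ((576.73681640625, -3.05108642578125), (201.15811157226562, 201.46682739257812), 87.08460235595703) 0.09481398085888437
plate ((577.2747802734375, -2.6434459686279297), (60.62812805175781, 61.05768585205078), 87.15953063964844) 0.10086660481363467
(array([577.37006,  -1.79187], dtype=float32), ((577.063720703125, -1.6735539436340332), (24.670053482055664, 9.066028594970703), 0.030950797721743584), array([196, 185,  29,  11, 230], dtype=int32)) [array([[ 0.57694115, -0.00346842,  0.101     ]])]
(array([578.04205 ,  -6.509195], dtype=float32), ((578.2179565429688, -6.135542869567871), (8.8784818649292, 3.507892608642578), 27.446807861328125), array([337, 210,   5,   2,   7], dtype=int32))
(array([576.3996  ,  -3.353199], dtype=float32), ((576.3995971679688, -3.353199005126953), (0.0, 0.0), 0.0), array([330, 171,   1,   1,   1], dtype=int32))
```

View pics/2.png

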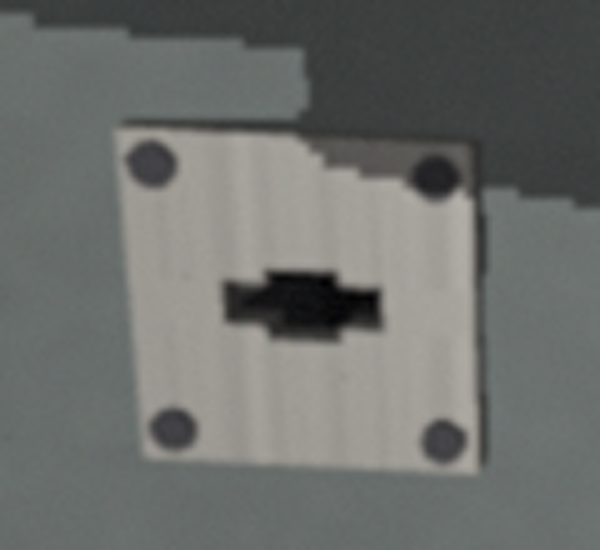

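The slot centre is (0.577, -0.003), with its axis at about -3°. Tool x is world y and tool y is world x, so I move above the stand.

```bash
python3 -m pendant '[{"dx":-28.4,"dy":-19.9,"dz":3,"twist":59},{"dx":-28.4,"dy":-19.9,"dz":3,"twist":59},{"dx":-28.4,"dy":-19.9,"dz":3,"twist":59},{"dx":-28.4,"dy":-19.9,"dz":3,"twist":59},{"dx":-28.4,"dy":-19.9,"dz":3,"twist":59},{"dx":-28.4,"dy":-19.9,"dz":3,"twist":59},{"dx":-28.4,"dy":-19.9,"dz":3,"twist":59},{"dx":-28.4,"dy":-19.9,"dz":3,"twist":59},{"dx":-28.4,"dy":-19.9,"dz":3,"twist":59}]'
python3 - <<'E'
from h import *
s=ctrl.get_state();M=R.from_quat(s["tcp_rot"]).as_matrix();print(s["qpos"].round(2),M.round(3).tolist())
c=cam("wrist");P=pts(c)
hsv=cv2.cvtColor(c["img"],cv2.COLOR_RGB2HSV)
near=(np.hypot(P[...,0]-.476,P[...,1]+.283)<.055)
top=near&(abs(P[...,2]-.03)<.003)&(hsv[...,1]>110)
print("stand",top.sum(),cv2.minAreaRect((P[top][:,:2]*1000).astype(np.float32)))
for lo in(.035,.07):
    k=near&(P[...,2]>lo)&(P[...,2]<.08);q=P[k];print("key",k.sum(),q.mean(0).round(4),q[:,2].max(),cv2.minAreaRect((q[:,:2]*1000).astype(np.float32)))
save(c,"pics/3.png")
E
```

```text
time: 1.52
eef_pos: [0.4767, -0.283, 0.2015]
tcp_rot: [0.963, 0.268, 0.0, 0.0]
contact_force: [0.4, 0.3, -0.1]
opening: 1.0
finger_force: 0.0
[-0.72  0.05  1.9   0.    1.19  0.31] [[0.856, 0.517, 0.0], [0.517, -0.856, -0.0], [0.0, 0.0, -1.0]]
stand 2723 ((476.6163635253906, -280.8106994628906), (69.20777130126953, 49.06608200073242), 30.912160873413086)
key 536 [ 0.4778 -0.2807  0.0703] 0.07571229373351707 ((475.41143798828125, -282.2200927734375), (35.39069747924805, 10.740523338317871), 35.257965087890625)
key 447 [ 0.4759 -0.2819  0.0732] 0.07571229373351707 ((475.3922424316406, -282.23052978515625), (35.434757232666016, 10.351666450500488), 37.67586898803711)
```

View pics/3.png

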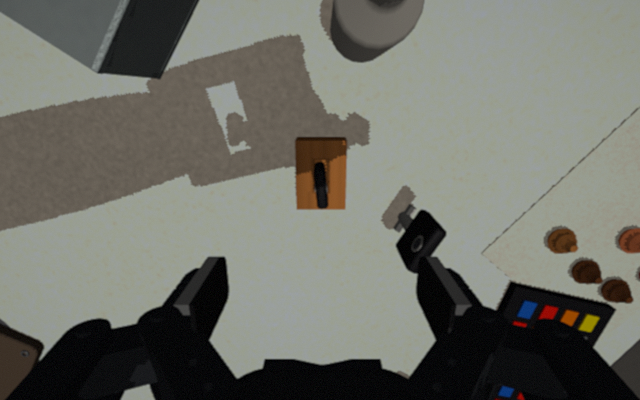

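The wrist view shows the key at (321,184), skewed about 6° in its slot, with the large look-alike clear at (420,238). I align and go down.

```bash
python3 -m pendant '[{"dx":-0.07,"dy":-0.14,"dz":5,"twist":-6},{"dx":-0.07,"dy":-0.14,"dz":10,"twist":-6},{"dx":-0.07,"dy":-0.14,"dz":14,"twist":-6},{"dx":-0.07,"dy":-0.14,"dz":15.9,"twist":-6},{"dx":-0.07,"dy":-0.14,"dz":15.9,"twist":-6},{"dx":-0.07,"dy":-0.14,"dz":15.9,"twist":-6}]' 45 40
python3 -m pendant '[{"dx":0},{"dx":0},{"dx":0},{"dx":0},{"dx":0},{"dx":0}]' 0 60
```

```text
time: 2.33
eef_pos: [0.4761, -0.284, 0.0443]
tcp_rot: [0.948, 0.318, 0.001, 0.002]
contact_force: [0.4, -0.3, 1.2]
opening: 0.451
finger_force: 0.0$[0]: bad value
```

```bash
python3 -m pendant '[{"dx":0,"dy":0,"dz":0.1,"twist":0},{"dx":0,"dy":0,"dz":0.1,"twist":0},{"dx":0,"dy":0,"dz":0.1,"twist":0},{"dx":0,"dy":0,"dz":0.1,"twist":0},{"dx":0,"dy":0,"dz":0.1,"twist":0},{"dx":0,"dy":0,"dz":0.1,"twist":0}]' 0 60
```

```text
time: 3.08
eef_pos: [0.4755, -0.2839, 0.0429]
tcp_rot: [0.948, 0.317, 0.001, 0.001]
contact_force: [-0.3, 0.8, 6.0]
opening: 0.108
finger_force: 59.1
```

Gripped. Lift, then carry toward the keyhole while turning counter-clockwise (twist -140).

```bash
python3 -m pendant '[{"dz":-2},{"dz":-6},{"dz":-11},{"dz":-16},{"dx":5,"dy":-3.27,"dz":-16,"twist":-10},{"dx":10,"dy":-6.53,"dz":-16,"twist":-20},{"dx":15,"dy":-9.8,"dz":-16,"twist":-30},{"dx":20,"dy":-13.06,"dz":-16,"twist":-40},{"dx":25,"dy":-16.33,"dz":-16,"twist":-50},{"dx":25,"dy":-16.33,"dz":-16,"twist":-60}]' 
python3 -m pendant '[{"twist":-10},{"twist":-20},{"twist":-30},{"twist":-40},{"twist":-50},{"twist":-60},{"twist":-70},{"twist":-80},{"twist":-80},{"twist":-80}]'
python3 - <<'E'
from h import *
s=ctrl.get_state();M=R.from_quat(s["tcp_rot"]).as_matrix();print(s["qpos"].round(2),M.round(3).tolist(),s["eef_pos"])
w=cam("wrist");a=cam("scene");b=cam("side")
for n,c in(("w",w),("a",a),("b",b)):
    im=c["img"]; p=s["eef_pos"]+np.array([0,0,-.02]); q=c["R"].T@(p-c["t"]); u=c["K"][0,0]*q[0]/-q[2]+c["K"][0,2]; v=-c["K"][1,1]*q[1]/-q[2]+c["K"][1,2]
    print(n,u,v); c["crop"]=(int(u)-40,int(v)-30,int(u)+40,int(v)+30)
def cr(c):
    x0,y0,x1,y1=c["crop"];return cv2.resize(c["img"][max(y0,0):y1,max(x0,0):x1,::-1],(400,300))
cv2.imwrite("pics/4.png",np.vstack([np.hstack([cr(a),cr(b)]),np.hstack([cr(w),cv2.resize(w["img"][:,:,::-1],(400,300))])]))
E
```

```text
[-0.72  0.26  2.    0.    0.89  0.2 ] [[0.799, 0.602, 0.002], [0.602, -0.799, -0.002], [0.001, 0.002, -1.0]] [ 0.47554999 -0.28393558  0.04287079]
w 322.657080499639 242.85183297322834
a 231.56212338280642 305.0629811822687
b 391.5723853655636 283.0242174699501$[0]: bad value
$[0]: bad value
```

View pics/4.png

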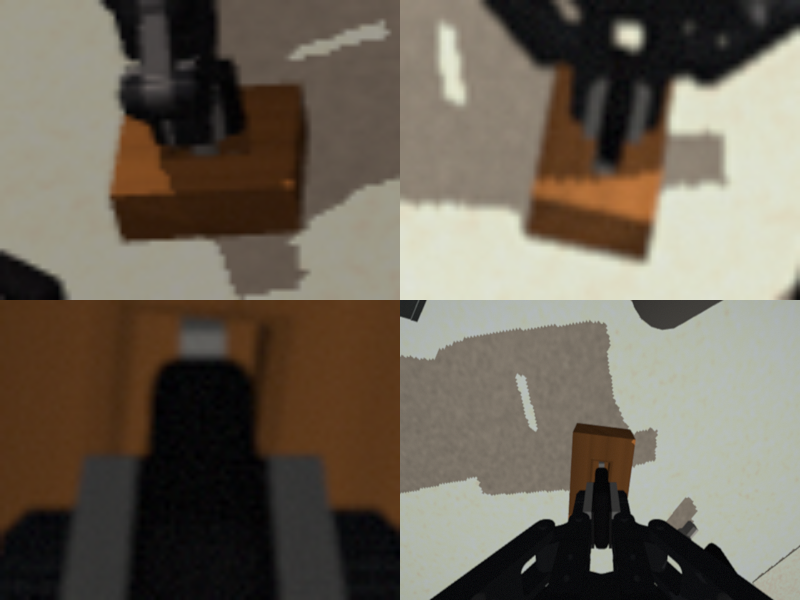

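All four keys are required in each row, so the arm did not move. The wrist crop shows the key squarely between the pads. Moving now.

```bash
python3 -m pendant '[{"dx":0,"dy":0,"dz":-2,"twist":0},{"dx":0,"dy":0,"dz":-6,"twist":0},{"dx":0,"dy":0,"dz":-11,"twist":0},{"dx":0,"dy":0,"dz":-16,"twist":0},{"dx":5,"dy":-3.27,"dz":-16,"twist":-10},{"dx":10,"dy":-6.53,"dz":-16,"twist":-20},{"dx":15,"dy":-9.8,"dz":-16,"twist":-30},{"dx":20,"dy":-13.06,"dz":-16,"twist":-40},{"dx":25,"dy":-16.33,"dz":-16,"twist":-50},{"dx":25,"dy":-16.33,"dz":-16,"twist":-60}]' 
python3 -m pendant '[{"dx":0,"dy":0,"dz":0,"twist":-10},{"dx":0,"dy":0,"dz":0,"twist":-20},{"dx":0,"dy":0,"dz":0,"twist":-30},{"dx":0,"dy":0,"dz":0,"twist":-40},{"dx":0,"dy":0,"dz":0,"twist":-50},{"dx":0,"dy":0,"dz":0,"twist":-60},{"dx":0,"dy":0,"dz":0,"twist":-70},{"dx":0,"dy":0,"dz":0,"twist":-80},{"dx":0,"dy":0,"dz":0,"twist":-80},{"dx":0,"dy":0,"dz":0,"twist":-80}]'
cat > look.py <<'E'
from h import *
import sys
def proj(c,p):
    q=c["R"].T@(np.array(p)-c["t"]); return c["K"][0,0]*q[0]/-q[2]+c["K"][0,2], c["K"][1,1]*q[1]/q[2]+c["K"][1,2]
s=ctrl.get_state();M=R.from_quat(s["tcp_rot"]).as_matrix();print(s["qpos"].round(2),"x",M[:,0].round(3),"y",M[:,1].round(3),"z",M[:,2].round(3),s["eef_pos"].round(4))
w=cam("wrist");a=cam("scene");b=cam("side")
def cr(c,n,h=30):
    u,v=proj(c,s["eef_pos"]-[0,0,.02]);k=h*4//3
    x0,y0=max(int(u)-k,0),max(int(v)-h,0);print(n,"crop origin",x0,y0,"scale",150/h)
    return cv2.resize(c["img"][y0:y0+2*h,x0:x0+2*k,::-1],(400,300))
cv2.imwrite(sys.argv[1],np.vstack([np.hstack([cr(a,"a"),cr(b,"b")]),np.hstack([cr(w,"w",45),cv2.resize(w["img"][:,:,::-1],(400,300))])]))
E
python3 look.py pics/5.png
```

```text
time: 4.47
eef_pos: [0.5762, 0.0017, 0.2007]
tcp_rot: [0.658, 0.753, 0.0, -0.001]
contact_force: [0.3, 0.1, -1.2]
opening: 0.106
finger_force: 58.5
time: 5.72
eef_pos: [0.5758, -0.0022, 0.201]
tcp_rot: [0.027, 1.0, 0.0, -0.0]
contact_force: [-0.1, 0.3, -0.3]
opening: 0.107
finger_force: 58.5
[-0.18  0.1   1.85  0.    1.19 -1.7 ] x [-0.998  0.055  0.001] y [0.055 0.998 0.   ] z [-0.001  0.    -1.   ] [ 0.5758 -0.0022  0.201 ]
a crop origin 300 150 scale 5.0
b crop origin 289 113 scale 5.0
w crop origin 261 197 scale 3.3333333333333335
```

View pics/5.png

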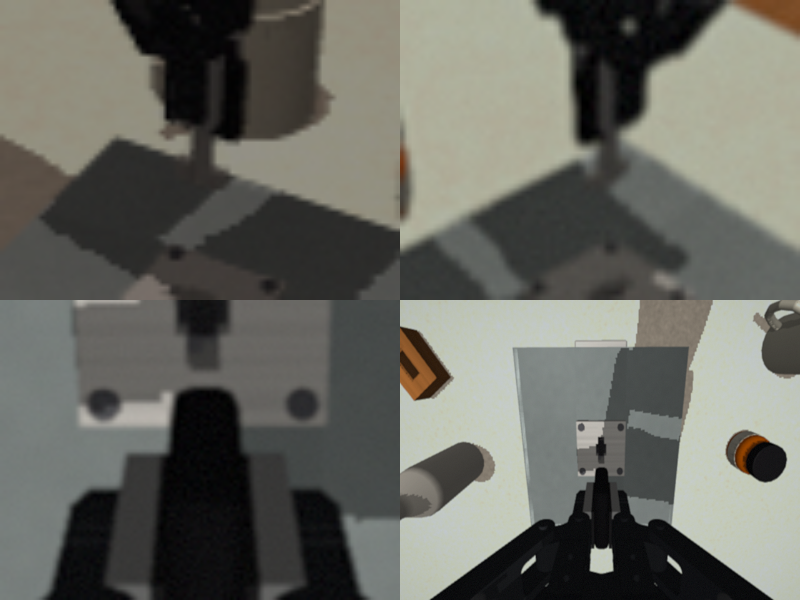

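The key hangs straight between the pads over the plate, with slot, bit and plate all visible in the wrist crop. I measure the key's offset in the tool and re-measure the plate from this view.

```bash
python3 - <<'E'
from h import *
s=ctrl.get_state();c=cam("wrist");P=pts(c);M=R.from_quat(s["tcp_rot"]).as_matrix()
q=P[(P[...,2]>.0985)&(P[...,2]<.106)&(np.hypot(P[...,0]-.577,P[...,1]+.003)<.05)]
print("plate",len(q),cv2.minAreaRect((q[:,:2]*1000).astype(np.float32)))
q=P[(abs(P[...,2]-.095)<.003)&(np.hypot(P[...,0]-.577,P[...,1]+.003)<.16)];r=cv2.minAreaRect((q[:,:2]*1000).astype(np.float32));print("boxtop",r)
# screws on z=.101
g=cv2.cvtColor(c["img"],cv2.COLOR_RGB2GRAY)
t=lambda p:((p-s["eef_pos"])@M*1000).round(1)
T=(P-s["eef_pos"])@M
k=(abs(T[...,1])<.03)&(abs(T[...,0])<.03)&(T[...,2]>.001)&(T[...,2]<.045)
print("below TCP",k.sum()); 
for lo,hi in((.001,.007),(.007,.02),(.02,.04)):
    kk=k&(T[...,2]>lo)&(T[...,2]<hi)
    if kk.any():
        q=T[kk]*1000;print(lo,kk.sum(),q.min(0).round(1),q.max(0).round(1),np.median(q,0).round(1))
print("grip low edge",t(ray(c,[322.5,224],s["eef_pos"][2]-.007)),"bit",t(ray(c,[322,207.5],s["eef_pos"][2]-.035)))
for v in range(190,236,2): print(v,g[v,312:334:2],T[v,322].round(3))
E
```

```text
plate 4937 ((577.232666015625, -2.0239334106445312), (60.108055114746094, 60.725440979003906), 87.11585998535156)
boxtop ((575.6115112304688, -1.8005752563476562), (200.9454803466797, 197.19073486328125), 87.09752655029297)
below TCP 130
0.001 54 [15.6 -3.9  1. ] [18.5  5.4  5.9] [17.6  0.5  2.2]
0.02 76 [ 9.2 -1.7 25. ] [12.3  2.8 33.3] [11.7  0.5 26.5]
grip low edge [[16.1  0.7  7. ]] bit [[14.8  0.5 35. ]]
190 [180 173 137  13  15  16  16  56  95 103 105] [-0.003  0.001  0.131]
192 [164  71  45  14  18  18  21  20  29  84 102] [-0.005  0.001  0.131]
194 [150  50  15  18  18  20  16  18  23  87 105] [-0.007  0.001  0.132]
196 [ 97  38  20  19  21  20  21  23  26  88 105] [-0.008  0.001  0.131]
198 [104  44  23  16  16  18  20  25  27  88 105] [-0.01   0.001  0.131]
200 [105  42  26  21  18  15  13  19  29  89 106] [-0.012  0.001  0.132]
202 [103  45  22  20  16  19  18  23  28  86 106] [-0.015  0.001  0.133]
204 [101  57  45  21  18  14  18  40  51  86 102] [-0.016  0.001  0.132]
206 [ 99  70  60  25  22  19  24  48  67  91 101] [-0.018  0.001  0.133]
208 [103 104  85  41  43  46  
[... 251 characters left out ...]
 0.032]
216 [103 102  98  70  57  58  54  69 100 101 101] [0.012 0.001 0.028]
218 [103 104 103  92  87  88  87  93 100 103 102] [0.012 0.001 0.025]
220 [102 102 102 103 104 105 104 104 103 102 102] [ 0.078  0.    -0.143]
222 [104 105 101  93  88  91  90  88  98 104 103] [0.009 0.001 0.026]
224 [101  77  37  17   5  12  10  12  38  75 101] [0.018 0.    0.002]
226 [108  21   6   4   5   5   5   2   4  25  91] [0.018 0.    0.001]
228 [128   1   9   2   9   5  10   6   2   5  67] [ 0.018  0.    -0.002]
230 [105   3   3   5   4   8   4   7   5   9  48] [ 0.018  0.    -0.004]
232 [85  2  2  7  6  5  7  6  6  6 47] [ 0.018  0.    -0.008]
234 [61  1 10  9  8  9  5 10  9  2 33] [ 0.018  0.    -0.01 ]
```

Key is centred in the tool within about 0.5 mm and in line with the slot. It needs a shift of -1.2 mm along tool x. I descend to just above the plate, then insert slowly.

```bash
python3 -m pendant '[{"dx":-0.12,"dy":-0.02,"dz":2,"twist":0},{"dx":-0.12,"dy":-0.02,"dz":4.5,"twist":0},{"dx":-0.12,"dy":-0.02,"dz":6,"twist":0},{"dx":-0.12,"dy":-0.02,"dz":6,"twist":0},{"dx":-0.12,"dy":-0.02,"dz":6,"twist":0}]' - 80
python3 -m pendant '[{"dx":0,"dy":0,"dz":0.3,"twist":0},{"dx":0,"dy":0,"dz":0.6,"twist":0},{"dx":0,"dy":0,"dz":0.9,"twist":0},{"dx":0,"dy":0,"dz":1.2,"twist":0},{"dx":0,"dy":0,"dz":1.2,"twist":0}]'
```

```text
time: 6.55
eef_pos: [0.5778, -0.0026, 0.1419]
tcp_rot: [0.026, 1.0, -0.0, 0.001]
contact_force: [-0.5, 1.0, 0.4]
opening: 0.101
finger_force: 81.6
time: 7.18
eef_pos: [0.577, -0.0025, 0.1289]
tcp_rot: [0.026, 1.0, 0.0, -0.0]
contact_force: [-0.9, 0.1, -1.6]
opening: 0.104
finger_force: 81.6
```

```bash
python3 -m pendant '[{"dx":0,"dy":0,"dz":0.5,"twist":0},{"dx":0,"dy":0,"dz":1.0,"twist":0},{"dx":0,"dy":0,"dz":1.5,"twist":0},{"dx":0,"dy":0,"dz":1.9,"twist":0},{"dx":0,"dy":0,"dz":1.9,"twist":0},{"dx":0,"dy":0,"dz":1.9,"twist":0}]'
```

```text
time: 7.92
eef_pos: [0.5773, -0.0025, 0.1104]
tcp_rot: [0.026, 1.0, -0.0, 0.0]
contact_force: [-0.2, 0.8, -0.6]
opening: 0.103
finger_force: 81.6
```

```bash
python3 -m pendant '[{"dx":0,"dy":0,"dz":0.1,"twist":0},{"dx":0,"dy":0,"dz":0.2,"twist":0},{"dx":0,"dy":0,"dz":0.25,"twist":0},{"dx":0,"dy":0,"dz":0.3,"twist":0},{"dx":0,"dy":0,"dz":0.3,"twist":0}]'
```

```text
time: 8.55
eef_pos: [0.5773, -0.0025, 0.108]
tcp_rot: [0.026, 1.0, -0.0, -0.0]
contact_force: [-2.4, 0.4, 5.2]
opening: 0.103
finger_force: 82.3
```

Seated with 5 N of contact. Now turn clockwise (+twist) 75°.

```bash
python3 -m pendant '[{"dx":0,"dy":0,"dz":-0.07,"twist":0},{"dx":0,"dy":0,"dz":-0.07,"twist":9},{"dx":0,"dy":0,"dz":-0.07,"twist":18},{"dx":0,"dy":0,"dz":-0.07,"twist":27},{"dx":0,"dy":0,"dz":-0.07,"twist":36},{"dx":0,"dy":0,"dz":-0.07,"twist":45},{"dx":0,"dy":0,"dz":-0.07,"twist":54},{"dx":0,"dy":0,"dz":-0.07,"twist":63},{"dx":0,"dy":0,"dz":-0.07,"twist":70},{"dx":0,"dy":0,"dz":-0.07,"twist":75}]'
python3 -m pendant '[{"dx":0,"dy":0,"dz":0,"twist":0},{"dx":0,"dy":0,"dz":0,"twist":0},{"dx":0,"dy":0,"dz":0,"twist":0},{"dx":0,"dy":0,"dz":0,"twist":0}]'
python3 - <<'E'
from h import *
s=ctrl.get_state();print(s["qpos"].round(2),s["wrist_torque"],R.from_quat(s["tcp_rot"]).as_matrix()[:,0].round(3))
c=cam("side");P=pts(c);k=(P[...,2]>.03)&(P[...,2]<.07)&(P[...,0]>.38)&(abs(P[...,1])<.12);print("xmin",np.percentile(P[k][:,0],[0,2,5]))
k=(P[...,2]>.02)&(P[...,2]<.09)&(P[...,0]>.38)&(P[...,0]<.6)&(abs(P[...,1])<.05);print(np.histogram(P[k][:,0],bins=np.arange(.38,.5,.01)))
E
```

```text
time: 9.8
eef_pos: [0.5771, -0.0031, 0.108]
tcp_rot: [0.63, 0.776, -0.001, 0.0]
contact_force: [-1.4, -1.9, 2.0]
opening: 0.103
finger_force: 82.3
time: 10.3
eef_pos: [0.5772, -0.0029, 0.108]
tcp_rot: [0.629, 0.777, -0.0, 0.0]
contact_force: [-1.1, -3.9, 1.9]
opening: 0.102
finger_force: 82.3
[-0.18  0.21  1.91 -0.    1.02 -0.39] [-0.68779969  0.37868104  0.03206163] [-0.208  0.978 -0.001]
xmin [0.41361563 0.41739255 0.42250551]
(array([  0,   0,   0,  75, 298,  39,   0,  39, 106, 146, 157]), array([0.38, 0.39, 0.4 , 0.41, 0.42, 0.43, 0.44, 0.45, 0.46, 0.47, 0.48,
       0.49]))
```

The drawer front has moved from about 0.475 to 0.42, so it is open. I add 2° more for margin, then turn back exactly in line.

```bash
python3 -m pendant '[{"dx":0,"dy":0,"dz":0,"twist":2},{"dx":0,"dy":0,"dz":0,"twist":2},{"dx":0,"dy":0,"dz":0,"twist":2}]'
python3 -m pendant '[{"dx":0,"dy":0,"dz":0,"twist":-9},{"dx":0,"dy":0,"dz":0,"twist":-18},{"dx":0,"dy":0,"dz":0,"twist":-27},{"dx":0,"dy":0,"dz":0,"twist":-36},{"dx":0,"dy":0,"dz":0,"twist":-45},{"dx":0,"dy":0,"dz":0,"twist":-54},{"dx":0,"dy":0,"dz":0,"twist":-63},{"dx":0,"dy":0,"dz":0,"twist":-71},{"dx":0,"dy":0,"dz":0,"twist":-77},{"dx":0,"dy":0,"dz":0,"twist":-78}]'
python3 -m pendant '[{"dx":0,"dy":0,"dz":0,"twist":0},{"dx":0,"dy":0,"dz":0,"twist":0},{"dx":0,"dy":0,"dz":0,"twist":1},{"dx":0,"dy":0,"dz":0,"twist":1}]'
python3 look.py pics/6.png; python3 -c "
from h import *
print(ctrl.get_state()['wrist_torque'])"
```

```text
time: 10.72
eef_pos: [0.5771, -0.0026, 0.108]
tcp_rot: [0.643, 0.766, -0.0, -0.0]
contact_force: [-3.1, -4.3, 2.9]
opening: 0.104
finger_force: 82.3
time: 11.98
eef_pos: [0.5771, -0.0025, 0.108]
tcp_rot: [0.018, 1.0, 0.0, -0.0]
contact_force: [-2.8, -2.0, 2.2]
opening: 0.102
finger_force: 82.3
time: 12.48
eef_pos: [0.5774, -0.0023, 0.108]
tcp_rot: [0.027, 1.0, 0.0, 0.0]
contact_force: [-1.8, -2.1, 1.4]
opening: 0.106
finger_force: 82.2
[-0.18  0.21  1.91  0.    1.02 -1.7 ] x [-0.999  0.053 -0.   ] y [0.053 0.999 0.001] z [ 0.     0.001 -1.   ] [ 0.5774 -0.0023  0.108 ]
a crop origin 299 183 scale 5.0
b crop origin 289 144 scale 5.0
w crop origin 261 197 scale 3.3333333333333335
[-0.29070747  0.29780703 -0.06119384]
```

View pics/6.png

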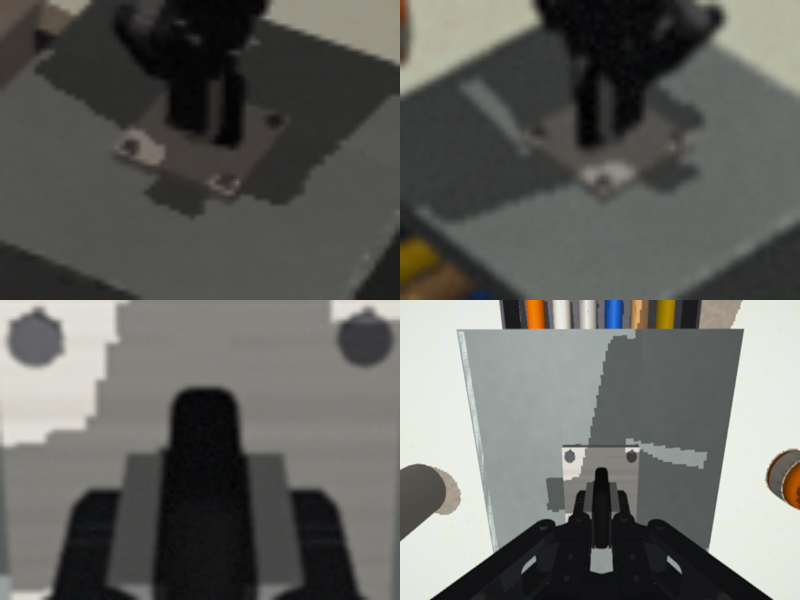

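Picture: the key sits in line with its grip on the plate, and the open drawer shows pencils at the top of the wrist view. Draw the key out.

```bash
python3 -m pendant '[{"dx":0,"dy":0,"dz":-0.5,"twist":0},{"dx":0,"dy":0,"dz":-1.0,"twist":0},{"dx":0,"dy":0,"dz":-1.5,"twist":0},{"dx":0,"dy":0,"dz":-2.0,"twist":0},{"dx":0,"dy":0,"dz":-2.2,"twist":0}]'
```

```text
time: 13.25
eef_pos: [0.5777, -0.0023, 0.1309]
tcp_rot: [0.026, 1.0, 0.0, 0.001]
contact_force: [-0.4, -0.5, -0.3]
opening: 0.099
finger_force: 81.9
```

```bash
python3 -m pendant '[{"dx":0,"dy":0,"dz":-4,"twist":0},{"dx":0,"dy":0,"dz":-7.5,"twist":0},{"dx":1.4,"dy":-4.7,"dz":-7.5,"twist":10},{"dx":2.9,"dy":-9.5,"dz":-7.5,"twist":20},{"dx":4.3,"dy":-14.2,"dz":-7.5,"twist":30},{"dx":5.7,"dy":-18.9,"dz":-7.5,"twist":40},{"dx":7.2,"dy":-23.7,"dz":-7.5,"twist":50},{"dx":8.6,"dy":-28.4,"dz":-7.5,"twist":60},{"dx":8.6,"dy":-28.4,"dz":-7.5,"twist":70}]'
python3 -m pendant '[{"dx":0,"dy":0,"dz":0,"twist":10},{"dx":0,"dy":0,"dz":0,"twist":20},{"dx":0,"dy":0,"dz":0,"twist":30},{"dx":0,"dy":0,"dz":0,"twist":40},{"dx":0,"dy":0,"dz":0,"twist":50},{"dx":0,"dy":0,"dz":0,"twist":60},{"dx":0,"dy":0,"dz":0,"twist":70},{"dx":0,"dy":0,"dz":0,"twist":76},{"dx":0,"dy":0,"dz":0,"twist":76},{"dx":0,"dy":0,"dz":0,"twist":76}]'
python3 look.py pics/7.png
python3 - <<'E'
from h import *
s=ctrl.get_state();c=cam("wrist");P=pts(c);M=R.from_quat(s["tcp_rot"]).as_matrix();T=(P-s["eef_pos"])@M*1000
hsv=cv2.cvtColor(c["img"],cv2.COLOR_RGB2HSV)
top=(np.hypot(P[...,0]-.476,P[...,1]+.283)<.055)&(abs(P[...,2]-.03)<.003)&(hsv[...,1]>110)
print("stand in tool",top.sum(),cv2.minAreaRect(T[top][:,:2].astype(np.float32)))
for lo,hi in((1,6),(20,40)):
    k=(abs(T[...,1])<15)&(abs(T[...,0])<25)&(T[...,2]>lo)&(T[...,2]<hi)
    if k.any(): print(k.sum(),T[k].min(0).round(1),T[k].max(0).round(1),np.median(T[k],0).round(1))
E
```

```text
time: 14.38
eef_pos: [0.4755, -0.2845, 0.2053]
tcp_rot: [0.599, 0.801, -0.0, 0.0]
contact_force: [-0.2, 1.2, -0.5]
opening: 0.101
finger_force: 81.9
time: 15.62
eef_pos: [0.4765, -0.2815, 0.2051]
tcp_rot: [0.963, 0.268, 0.0, -0.0]
contact_force: [-0.8, 0.4, -0.9]
opening: 0.102
finger_force: 81.9
[-0.72  0.04  1.9   0.    1.2   0.31] x [0.856 0.516 0.   ] y [ 0.516 -0.856  0.   ] z [ 0.  0. -1.] [ 0.4765 -0.2815  0.2051]
a crop origin 179 216 scale 5.0
b crop origin 360 198 scale 5.0
w crop origin 262 197 scale 3.3333333333333335
stand in tool 2836 ((0.4558143615722656, -0.5192394256591797), (69.15887451171875, 48.93239212036133), 0.031120672821998596)
50 [14.6 -4.8  1.1] [18.5  4.8  5.7] [17.9  0.   2.8]
78 [ 9.6 -2.7 24.9] [12.6  2.3 32.9] [11.9 -0.4 26.8]
```

View pics/7.png

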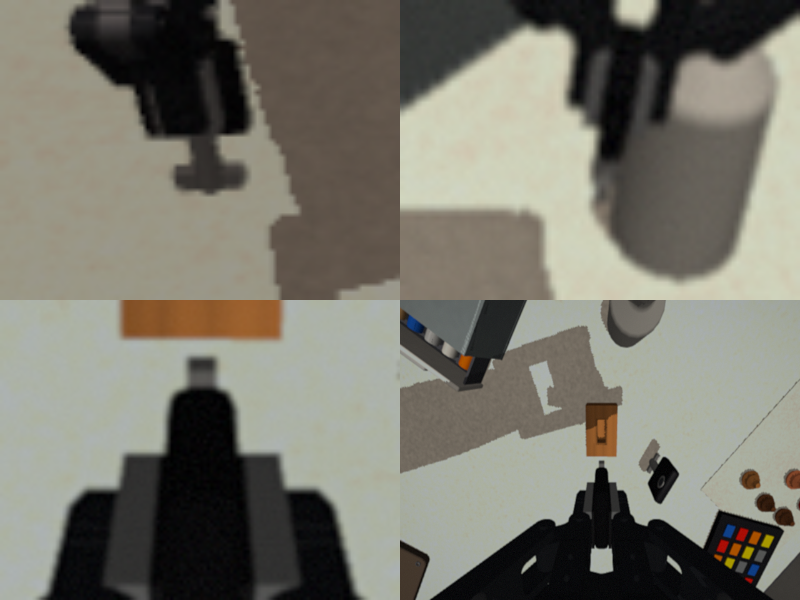

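The key is centred over the stand slot within 0.5 mm and the bottle is clear. Lower it in.

```bash
python3 -m pendant '[{"dx":0.04,"dy":-0.03,"dz":4,"twist":0},{"dx":0.04,"dy":-0.03,"dz":8,"twist":0},{"dx":0.04,"dy":-0.03,"dz":11,"twist":0},{"dx":0.04,"dy":-0.03,"dz":13,"twist":0},{"dx":0.04,"dy":-0.03,"dz":14,"twist":0},{"dx":0.04,"dy":-0.03,"dz":14.7,"twist":0},{"dx":0.04,"dy":-0.03,"dz":15.4,"twist":0},{"dx":0.04,"dy":-0.03,"dz":15.9,"twist":0},{"dx":0.04,"dy":-0.03,"dz":16.1,"twist":0},{"dx":0.04,"dy":-0.03,"dz":16.1,"twist":0}]'
```

```text
time: 17.08
eef_pos: [0.4768, -0.2812, 0.0441]
tcp_rot: [0.964, 0.267, 0.0, 0.0]
contact_force: [0.9, -0.2, -0.2]
opening: 0.101
finger_force: 81.9
```

```bash
python3 -m pendant '[{"dx":0,"dy":0,"dz":0.05,"twist":0},{"dx":0,"dy":0,"dz":0.1,"twist":0},{"dx":0,"dy":0,"dz":0.1,"twist":0}]'
python3 -m pendant '[{"dx":0,"dy":0,"dz":0,"twist":0},{"dx":0,"dy":0,"dz":0,"twist":0},{"dx":0,"dy":0,"dz":0,"twist":0},{"dx":0,"dy":0,"dz":0,"twist":0},{"dx":0,"dy":0,"dz":-2,"twist":0},{"dx":0,"dy":0,"dz":-5,"twist":0},{"dx":0,"dy":0,"dz":-10,"twist":0},{"dx":0,"dy":0,"dz":-16,"twist":0},{"dx":0,"dy":0,"dz":-16,"twist":0},{"dx":0,"dy":0,"dz":-16,"twist":0}]' 40 30
python3 look.py pics/8.png
python3 - <<'E'
from h import *
s=ctrl.get_state()
c=cam("wrist");P=pts(c);near=(np.hypot(P[...,0]-.476,P[...,1]+.283)<.055)
q=P[near&(P[...,2]>.068)&(P[...,2]<.085)];print("keytop",len(q),q[:,2].max(),cv2.minAreaRect((q[:,:2]*1000).astype(np.float32)))
c=cam("side");P=pts(c);k=(P[...,2]>.03)&(P[...,2]<.07)&(P[...,0]>.38)&(abs(P[...,1])<.12);print("drawer xmin",np.percentile(P[k][:,0],[0,2,5]))
E
```

```text
time: 17.45
eef_pos: [0.4767, -0.2812, 0.0431]
tcp_rot: [0.964, 0.267, 0.0, 0.0]
contact_force: [-0.9, -0.1, -0.2]
opening: 0.1
finger_force: 81.9
time: 18.7
eef_pos: [0.4765, -0.281, 0.2028]
tcp_rot: [0.964, 0.267, -0.0, -0.0]
contact_force: [-0.1, -0.0, -0.9]
opening: 0.403
finger_force: 0.0
[-0.72  0.04  1.91 -0.    1.19  0.31] x [ 0.857  0.515 -0.   ] y [ 0.515 -0.857 -0.   ] z [-0.  0. -1.] [ 0.4765 -0.281   0.2028]
a crop origin 180 217 scale 5.0
b crop origin 360 199 scale 5.0
w crop origin 262 197 scale 3.3333333333333335
keytop 472 0.07576581363673285 ((477.3598937988281, -280.82708740234375), (35.17670822143555, 9.698945045471191), 30.91537094116211)
drawer xmin [0.41362262 0.41724421 0.42227445]
```

View pics/8.png

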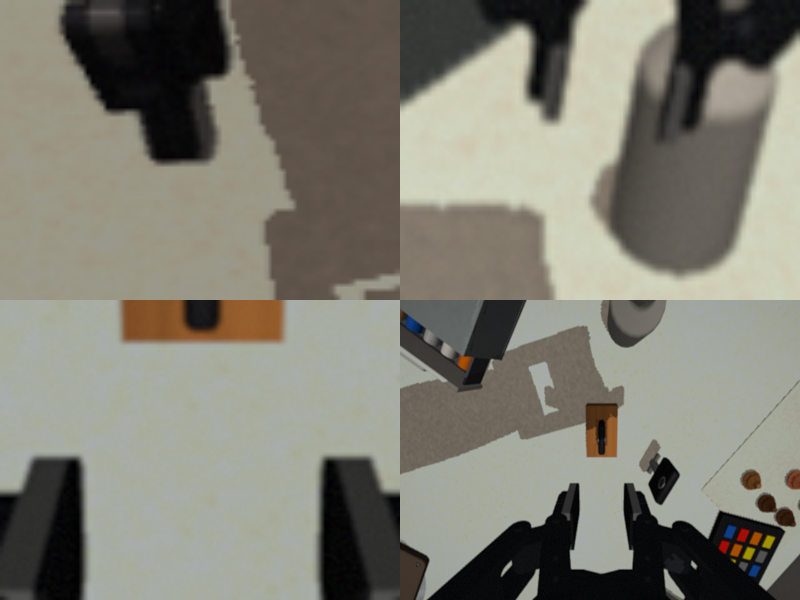

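The key stands upright in its slot, with its top at 0.0757 m as before and centred. The drawer is open and the gripper is clear. Handing in.

```bash
python3 -c "
from plant import ctrl
print(ctrl.sign_off())"
```

```text
the job is handed in; nothing more can be done
None
```

I opened the drawer with the key, turned the key back home, stood it upright in its stand again and handed the job in after about 19 s of robot time; the hand-in returned no verdict, and I inferred the barrel angle from the tool's rotation.

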